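Release the soap dispenser's cover with its key pin

TASK

Open the soap dispenser for a refill: take its key pin out of the barrel on the side, put it down through the small hole in the top and press the hidden spring catch gently, only until the cover springs ajar, without forcing it against its stop. Then swing the front cover all the way down until it stops, and leave the key standing fully home in its barrel again. Leave the tumbler, the mug and the tin alone.

Things in the scene. Friction and masses are not known exactly. Their poses are not given: they have to be found in the camera images.
- dispenser: White soap dispenser fixed on the worktop: case 105 x 110 mm (x, y), 75 to 190 mm high, on a column over a drip tray. Origin: centre of its foot, on the worktop; z up, x front to back (its cover faces the robot, at -x), y left. Only the key's grip and the 1 mm raised hole plate stand above z 190. Treat it gently: over 25 N on any part of it, by key or fingers, is forcing it.
- key_hole (a point): Mouth centre of the small hole in the grey plate on the case: 10.5 mm across, 1.5 mm chamfer, vertical, 13 mm deep, mouth at z 191 mm. In it, unmeasured, is the catch's push pad: 7 to 21 mm below the mouth, different each time. It resists with 4 N plus 0.8 N per mm, frees the cover after 4 to 5.5 mm of travel and hits a hard stop at 6 mm; over 15 N in the hole strains it. Axes as dispenser.
- barrel_mouth (a point): Centre of the upper rim of the key barrel, a grey upright tube on the dispenser's right flank (-y side): 23 mm outside, 11 mm bore, 40 mm long, open below, rim at z 190 mm, level with the case top. The key stands in it, the shoulder of its grip resting on the rim. Axes as dispenser.
- key: Loose key pin, about 40 g: a steel dowel 8 mm thick and 45 mm long with a tapered tip, under a grey round grip 16 mm thick, 40 mm long, with dark rings. Origin: the tip, on the axis; z from the tip up to the grip (grip from z 45 to 85 mm). Home in its barrel it is upright with its tip 145 mm above the worktop and all of its grip above the rim.
- cover (a joint): Angle (rad) of the front cover, hinged on its lower edge. 0 = shut (0.02 play while latched); about 0.3 = ajar, where a spring throws it when the catch lets go and hinge friction holds it; 1.6 = fully down at its stop. It is damped: about 1 N at the edge draws it slowly; past about 0.8 it sinks to the stop by itself in a few seconds. Draw it with the key or fingers in the gap behind its edge.
- cover_edge (a point): Middle of the cover's upper edge, 112 mm from the hinge, in the middle of the 5 mm panel's thickness; panel 110 mm wide, with a lip 8 mm forward along this edge. z along the cover away from the hinge, y left, x square to it, into the case when shut. At the middle a 14 mm wide hook reaches 18 mm back; a kicker rod sits low on the left: reach in 20 to 40 mm to the right (-y).
- tumbler: Clear drinking glass, 81 mm across, 91 mm high, bystander; origin at the centre of its foot.
- mug: White mug with dark dots and a handle, 82 x 114 mm, 91 mm high, bystander; origin at the centre of its foot.
- bean_tin: Low food tin, 75 mm across, 58 mm high, bystander; origin at the centre of its foot.
- cover_hinge (a point): Middle of the cover's hinge line, fixed on the dispenser (axes as dispenser): 78 mm above the worktop, 48 mm in front of the dispenser's origin, 30 mm in front of the key hole. The line runs along y.

How it is judged:
By the outcome, as a careful person would: the job done as asked, in the order asked, and still so for the second after the job is handed in, with the robot touching nothing.
It also fails if it takes over 62 s, if anything falls off the work surface, if the arm or the gripper's body presses on something with over 40 N, if the wrist force passes 120 N, or if a joint passes its speed limit or range.

ROBOT

A 7-joint arm with a two-finger parallel gripper is mounted at the origin on a cart in front of the work surface, level with it; the furniture and walls round the work are solid. World frame = base frame: x ahead of the robot, y to its left, z up, the work surface at z = 0. Lengths are in mm, angles in rad, forces in N, time in s.
With the tool pointing down it reaches from about 350 to 900 mm from the base axis. Payload 7.2 kg.
Tool frame: the origin (TCP) lies on the centre line of the jaws, within the pads' length; the fingertips stand env.tip_reach ahead of it and the grasp point (between the pads) lies 8 mm behind it (env.tip_reach is the distance from the TCP to the fingertips, in mm); z points along the fingers, y is the line along which they close (so a half turn about z gives the same grasp; the last joint's range is limited). The gripper opens to 88 mm and grips with 3 to 60 N. Pads are 20 mm wide; open, the fingers measure 115 mm over their backs; the gripper's body (75 mm by 178 mm) begins 61 mm behind the grasp point.
Start: joints at [-1.355, 0.411, -0.013, 1.596, 0.006, 1.134, -0.082], TCP at [175.013, 599.999, 233.653] pointing down, gripper open.
Joint ranges: [-2.95, 2.95], [-0.29, 1.99], [-1.47, 1.44], [0.14, 2.54], [-1.03, 4.17], [0.13, 1.85], [-2.86, 2.86]. Speed limits (rad/s): [2.39, 2.39, 3.01, 3.01, 3.14, 3.14, 3.14].

INTERFACE

Orientations are given as a unit quaternion [x, y, z, w].
In Python, from workcell import env, optics, job_done gives the robot as it stands.
- The arm moves only by the shell command python3 -m inch 'ROWS' [FORCE]. ROWS is a JSON object of lists of equal length, an entry for each row: "gripper": the opening, from 0 (shut) to 1 (fully open); "slide": the shift along the world's x, y, z in cm, a list of three; "twist": the turn about the world's z in degrees. In form: {"gripper": [gripper, ...], "slide": [[tx, ty, tz], ...], "twist": [twist, ...]}. A call has 1 to 20 rows; each row is the pose to reach, as a shift and turn from the pose commanded when the call began; what a row does not reach only later rows make up. A row lasts 1/8 s, in which the tool goes at most 62.5 mm and 10.7 degrees, less where a joint would pass 70% of its speed; a pose out of reach is approached as far as the arm can. A call with a gripper value outside its range is refused whole. The fingers move at their own pace and stop on an object; FORCE is the grip in N (left out, the last holds). Time passes only in rows, so rows that repeat a pose let the fingers close. It gives the time, the measured TCP pose, the force, the opening and the grip force at its end, in the units of the state.
- env.state(): the state, without advancing time (a new reading comes with each control period).
- optics.read_camera(name): name is "scene" or "top" or "wrist"; returns a dict with "image" (480x640x3 uint8, blue, green, red), "fov_y" (degrees; the focal length in pixels is half the picture's height over the tangent of half this angle, whatever the lens; pixels are square), "cx", "cy" (the principal point, pixels), "dist" ([k1, k2, p1, p2, k3] as OpenCV has them; the pictures are not rectified), "origin" and "attitude" of the camera in the world. Camera axes: x right, y down, z forward; pixel columns grow to the right and rows downward; lengths in mm; the calibration is good to about 2 mm. A picture is of the moment at which its call begins. There is no depth.
- job_done(): hands the job in; it is judged then, once.
The state is a dict: "clock": time; "qpos": joint angles; "joint_velocities": joint speeds; "joint_efforts": joint torques, N m; "tool_pos": TCP position; "orientation": TCP orientation; "contact_force": force on the tool from outside, world axes, zero at the start; "wrist_torque": the same for the moment, N m; "opening": finger opening in mm; "gripper_force": force on a finger pad.
Only numpy, scipy, OpenCV 4.12 (cv2) and the standard library are available. Lean on these libraries where they do the work, as an engineer would, in place of code of your own. Each camera call takes 0.05 s, during which the arm holds its last target. There are 200 camera calls.

## Working session

There is one attempt and no reset: what is moved stays moved. The work goes in short steps, Python scripts to look and compute and a shell command to move; the robot and the scene stay as the last step left them, time stands still between calls to the robot, and variables do not carry over. Pictures are saved under pics/ and viewed, at most 10 in all, crops included, and the job is handed in when it is done.

```bash
ls; mkdir -p pics; python3 - <<'E'
from workcell import env, optics
import cv2
print(env.state(), env.tip_reach)
ims=[]
for n in ("scene","top"):
    r=optics.read_camera(n); cv2.imwrite(f"pics/{n}0.png",r["image"]); print(n,{k:v for k,v in r.items() if k!="image"})
E
```

```text
pics
{'clock': 0.0, 'qpos': array([-1.35518552,  0.41186512, -0.01276278,  1.59700282,  0.00559367,
        1.13426456, -0.08218488]), 'joint_velocities': array([-0.00084552, -0.00101384,  0.00086317,  0.00055391, -0.00048264,
       -0.00027077,  0.00079707]), 'joint_efforts': array([-9.89230875e-05, -5.87949836e+01,  6.41376413e-01, -2.91084462e+01,
       -5.39039739e-02,  1.79045118e-02,  1.53528363e-04]), 'tool_pos': array([174.8882742 , 599.5559721 , 232.84731681]), 'orientation': array([ 1.41388302e-01,  9.89953929e-01, -7.49290606e-04, -6.65697536e-05]), 'contact_force': array([-0.20044421,  0.36042286, -0.54871569]), 'wrist_torque': array([-0.02695561,  0.03845002,  0.00583821]), 'gripper_force': 0.0, 'opening': 87.78839474117942} 11.0
scene {'fov_y': 52.617315563483864, 'cx': 317.6284352245725, 'cy': 242.1265558766601, 'dist': array([-0.12599361,  0.        ,  0.        ,  0.        ,  0.        ]), 'origin': array([-389.02918517, -355.32483181, 1092.5133434 ]), 'attitude': array([ 0.76946677, -0.50985398,  0.2053168 , -0.32529191])}
top {'fov_y': 44.38086945901725, 'cx': 324.6066777393845, 'cy': 249.79620719900745, 'dist': array([-0.17257864,  0.        ,  0.        ,  0.        ,  0.        ]), 'origin': array([ 247.41288   ,   41.94571841, 1432.7072127 ]), 'attitude': array([-0.69377091,  0.71504159, -0.05258187,  0.0680632 ])}
```

View pics/scene0.png

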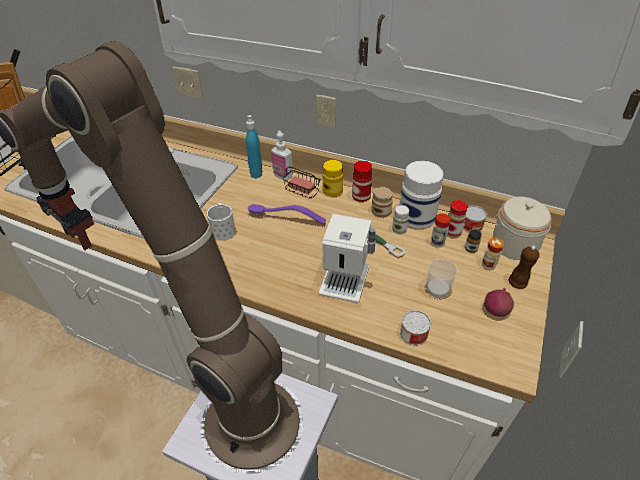

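View pics/top0.png

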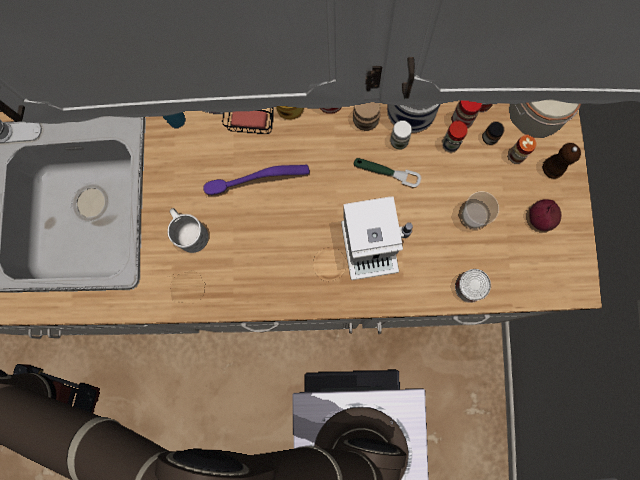

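Both views show the dispenser: hole plate at about top (375,235), key grip at about top (407,230) and scene (371,240). The tumbler, tin and mug are clear of it. I'll enlarge both views to measure.

```bash
cat > h.py <<'E'
import numpy as np, cv2
from scipy.spatial.transform import Rotation as R
from workcell import env, optics
def ray(r,px):
    f=240/np.tan(np.radians(r["fov_y"]/2)); K=np.array([[f,0,r["cx"]],[0,f,r["cy"]],[0,0,1]])
    p=cv2.undistortPoints(np.array(px,float).reshape(-1,1,2),K,np.array(r["dist"])).reshape(-1,2)
    return R.from_quat(r["attitude"]).apply(np.c_[p,np.ones(len(p))])
def onplane(r,px,z):
    d=ray(r,px); o=np.array(r["origin"]); return o+d*((z-o[2])/d[:,2])[:,None]
def project(r,P):
    f=240/np.tan(np.radians(r["fov_y"]/2)); K=np.array([[f,0,r["cx"]],[0,f,r["cy"]],[0,0,1]])
    m=R.from_quat(r["attitude"]).as_matrix().T; rv,_=cv2.Rodrigues(m)
    return cv2.projectPoints(np.array(P,float).reshape(-1,3),rv,-m@np.array(r["origin"]),K,np.array(r["dist"]))[0].reshape(-1,2)
def tri(r1,p1,r2,p2):
    A=[];b=[]
    for r,p in((r1,p1),(r2,p2)):
        d=ray(r,[p])[0]; d/=np.linalg.norm(d); M=np.eye(3)-np.outer(d,d); A.append(M); b.append(M@np.array(r["origin"]))
    return np.linalg.lstsq(np.vstack(A),np.hstack(b),rcond=None)[0]
def st():
    s=env.state(); print("t",round(s["clock"],2),"pos",s["tool_pos"].round(1),"yaw",R.from_quat(s["orientation"]).as_matrix().round(3)[:,1],"F",s["contact_force"].round(2),"op",round(s["opening"],1),round(s["gripper_force"],1))
E
python3 - <<'E'
from h import *
a=cv2.imread("pics/scene0.png")[205:305,310:410]; b=cv2.imread("pics/top0.png")[190:290,330:430]
cv2.imwrite("pics/z0.png",np.hstack([cv2.resize(i,(400,400),interpolation=cv2.INTER_CUBIC) for i in(a,b)]))
E
```

```text
(no output)
```

View pics/z0.png

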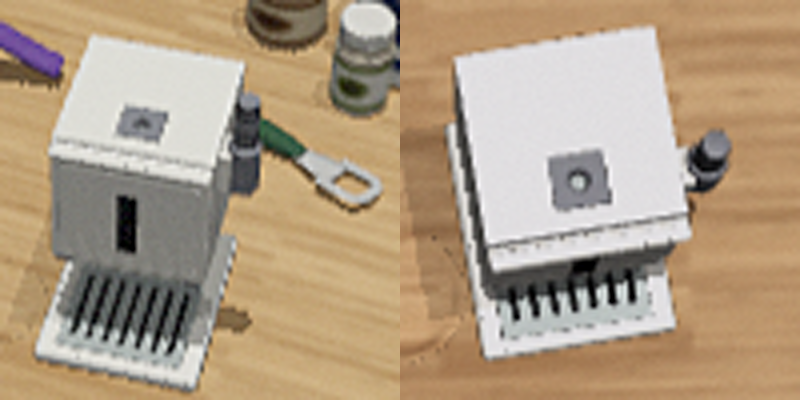

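```bash
python3 - <<'E'
from h import *
S=optics.read_camera("scene");T=optics.read_camera("top")
zs=lambda x,y:((x+.5)/4-.5+310,(y+.5)/4-.5+205)
zt=lambda x,y:((x+.5)/4-.5+330,(y+.5)/4-.5+190)
for n,r,P,z in(("hole T",T,zt(178,181),191),("hole S",S,zs(142,123),191),("BL T",T,zt(55,57),190),("BR T",T,zt(254,27),190),("keytop T",T,zt(317,140),230),("keytop S",S,zs(249,100),230),("BL S",S,zs(91,36),190),("BR S",S,zs(244,64),190),("tray FL",T,zt(86,357),5),("tray FR",T,zt(274,327),5)):
    print(n,onplane(r,[P],z)[0].round(1))
print(tri(S,zs(142,123),T,zt(178,181)).round(1),tri(S,zs(249,100),T,zt(317,140)).round(1))
E
```

```text
hole T [491.1 -41.1 191. ]
hole S [491.8 -40.2 191. ]
BL T [562.2  22.6 190. ]
BR T [575.5 -86.4 190. ]
keytop T [ 503.  -112.2  230. ]
keytop S [ 500.2 -110.2  230. ]
BL S [561.3  24.7 190. ]
BR S [574.5 -84.  190. ]
tray FL [420.1   7.1   5. ]
tray FR [ 434.8 -108.5    5. ]
[490.8 -40.9 192.2] [ 502.6 -111.   228.6]
```

Dispenser yaw is about 7°, hole at (491.3,-40.7), key at (502,-111). Next I hover over the key with the closing line along the dispenser's x.

```bash
python3 -m inch '{"gripper":[0.6,0.6,0.6,0.6,0.6,0.6,0.6,0.6,0.6,0.6,0.6,0.6,0.6,0.6,0.6,0.6,0.6,0.6],"slide":[[0,0,6],[2,-3,12],[32.7,-71.2,12],[32.7,-71.2,12],[32.7,-71.2,12],[32.7,-71.2,12],[32.7,-71.2,12],[32.7,-71.2,12],[32.7,-71.2,12],[32.7,-71.2,12],[32.7,-71.2,12],[32.7,-71.2,12],[32.7,-71.2,12],[32.7,-71.2,12],[32.7,-71.2,12],[32.7,-71.2,12],[32.7,-71.2,12],[32.7,-71.2,12]],"twist":[0,0,-66.7,-66.7,-66.7,-66.7,-66.7,-66.7,-66.7,-66.7,-66.7,-66.7,-66.7,-66.7,-66.7,-66.7,-66.7,-66.7]}'; python3 - <<'E'
from h import *
st(); W=optics.read_camera("wrist"); cv2.imwrite("pics/w1.png",W["image"]); print({k:v for k,v in W.items() if k!="image"})
P=[[491.3,-40.7,191],[502,-111,230]]; print(project(W,P).round(1))
E
```

```text
clock: 2.45
tool_pos: [501.9, -110.7, 353.8]
orientation: [0.661, 0.75, 0.0, -0.0]
contact_force: [0.2, -0.4, -0.5]
opening: 52.4
gripper_force: 0.0
t 2.45 pos [ 501.9 -110.7  353.8] yaw [0.992 0.125 0.   ] F [ 0.2  -0.43 -0.54] op 52.4 0.0
{'fov_y': 58.80438785208442, 'cx': 327.15500020942466, 'cy': 244.04010233060845, 'dist': array([-0.07352523,  0.        ,  0.        ,  0.        ,  0.        ]), 'origin': array([492.18984975, -42.39632139, 505.08582873]), 'attitude': array([0.98980177, 0.06242881, 0.00871556, 0.12774642])}
[[325.6 130.2]
 [328.3 239.8]]
```

View pics/w1.png

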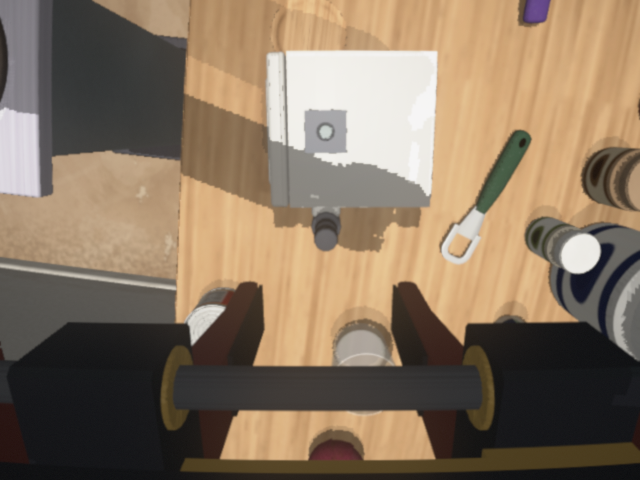

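Wrist view: hole at about (325.5,131), key grip spans (326,210)–(326,250) with its top disc near (325,238), jaws aligned with the case. I'll refine these numerically.

```bash
python3 - <<'E'
from h import *
W=optics.read_camera("wrist"); g=cv2.cvtColor(W["image"],cv2.COLOR_BGR2GRAY)
print(g[206:256:3,308:346:2])
# plate centroid
m=((g[100:162,296:356]<170)).astype(np.uint8); n,l,s,c=cv2.connectedComponentsWithStats(m)
print([(s[i].tolist(),c[i].round(1)+[296,100]) for i in range(1,n) if s[i][4]>30])
E
```

```text
[[131 131 135 142 146 147 153 147 146 149 138 135 139 146 145 140 134 138
  139]
 [121 121 135 162 171 170 157 138 134 134 135 135 138 153 167 151 121 121
  124]
 [121 120 136 160 155 127 111  96  86  84  90 101 112 129 146 148 121 122
  124]
 [121 120 120 126 102  81  84  86  87  87  86  86  83  82 102 106 116 122
  124]
 [122 119  97  82  84  84  79  71  66  66  65  73  81  83  80  76 107 124
  124]
 [122 118  92  97  82  62  57  62  65  65  64  60  58  73  82  82 100 124
  123]
 [122 114  94  92  64  65  70  66  65  65  64  68  69  61  74  88  96 123
  124]
 [162 159 104  88  62  60  59  62  63  61  62  60  58  65  67  94 103 122
  122]
 [190 185 126  89  60  69  85  98 104 103 101  91  74  62  70  94 111 124
  120]
 [191 190 162  81  79 102 107 108 108 107 107 107 103  89  64  95 121 124
  118]
 [190 190 184 110 100 106 107 107 108 107 107 106 105 103  87 107 123 122
  119]
 [190 190 185 120 104 106 106 107 107 106 106 105 105 103  94 108 124 123
  121]
 [192 190 186 143 103 105 106 106 105 106 105 104 104 103 100 117 124 122
  122]
 [192 189 188 182 126 105 105 104 105 105 104 105 104 112 159 163 161 134
  122]
 [192 190 188 188 181 144 115 106 105 104 104 110 134 167 188 193 193 188
  182]
 [193 189 190 189 185 177 171 163 163 171 170 177 181 184 190 194 193 190
  189]
 [193 191 190 190 185 177 173 172 182 190 186 182 183 186 192 195 192 189
  188]]
[([0, 10, 50, 52, 1720], array([322.4, 134.4]))]
```

```bash
python3 -m inch '{"gripper":[0.6,0.6,0.6,0.6,0.6,0.5,0.4],"slide":[[-0.1,0,-5],[-0.1,0,-10],[-0.1,0,-13],[-0.1,0,-14.9],[-0.1,0,-14.9],[-0.1,0,-14.9],[-0.1,0,-14.9]],"twist":[0,0,0,0,0,0,0]}' 10; python3 - <<'E'
from h import *
st(); W=optics.read_camera("wrist"); cv2.imwrite("pics/w2.png",W["image"][150:450,160:480])
E
```

```text
clock: 3.42
tool_pos: [501.6, -112.0, 205.7]
orientation: [0.662, 0.749, 0.001, 0.001]
contact_force: [0.6, 0.8, 0.4]
opening: 37.3
gripper_force: 0.0
t 3.42 pos [ 501.6 -112.   205.7] yaw [0.992 0.123 0.002] F [0.6  0.81 0.35] op 37.3 0.0
```

View pics/w2.png

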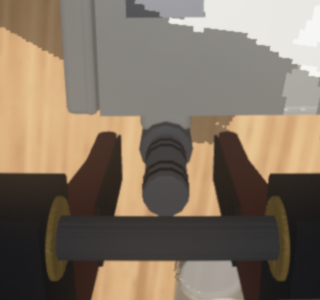

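The key grip sits between the jaws, crop (166,180), with the fingertip inner edges at 120 and 216, so it is centred to about 1 mm. Closing gently, then lifting.

```bash
python3 -m inch '{"gripper":[0.3,0.25,0.2,0.15,0.1,0.1],"slide":[[-0.05,0,0],[-0.05,0,0],[-0.05,0,0],[-0.05,0,0],[-0.05,0,0],[-0.05,0,0]],"twist":[0,0,0,0,0,0]}' 8; python3 -c "
from h import *
st()"
```

```text
clock: 4.22
tool_pos: [500.5, -112.0, 204.7]
orientation: [0.662, 0.749, -0.0, 0.0]
contact_force: [-0.0, 1.3, 0.0]
opening: 16.0
gripper_force: 8.0
t 4.22 pos [ 500.5 -112.   204.7] yaw [ 0.992  0.123 -0.   ] F [-0.01  1.3   0.01] op 16.0 8.0
```

```bash
python3 -m inch '{"gripper":[0.1,0.1,0.1,0.1,0.1,0.1,0.1,0.1,0.1],"slide":[[0,0,0],[0,0,0.5],[0,0,3],[0,0,6],[0,0,7.5],[-0.3,2,7.5],[-1,7,7.5],[-1,7,7.5],[-1,7,7.5]],"twist":[0,0,0,0,0,0,0,0,0]}' 35; python3 - <<'E'
from h import *
st(); W=optics.read_camera("wrist");T=optics.read_camera("top");S=optics.read_camera("scene")
cv2.imwrite("pics/w3.png",np.hstack([cv2.resize(W["image"][160:400,200:440],(400,400)),cv2.resize(S["image"][180:280,310:410],(400,400),interpolation=cv2.INTER_CUBIC)]))
E
```

```text
clock: 5.35
tool_pos: [490.4, -42.2, 279.6]
orientation: [0.662, 0.749, -0.0, 0.0]
contact_force: [-0.0, -0.2, -0.5]
opening: 15.7
gripper_force: 35.0
t 5.35 pos [490.4 -42.2 279.6] yaw [ 0.992  0.123 -0.   ] F [-0.04 -0.22 -0.5 ] op 15.7 35.0
```

View pics/w3.png

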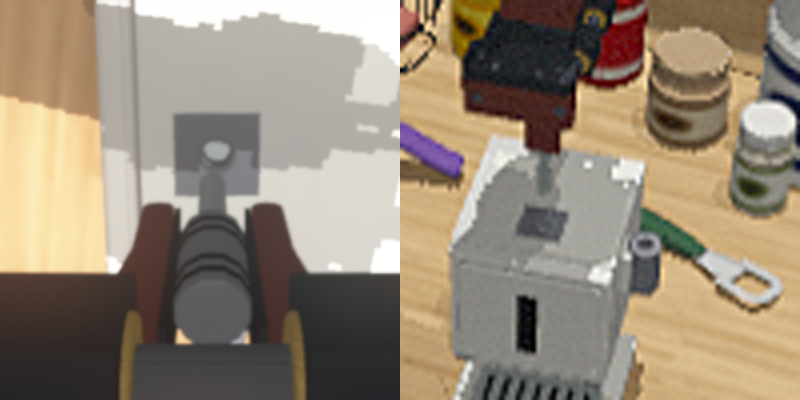

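Wrist crop: hole at (216,152), key tip at about (211,170). The key is held upright and its tip hovers just right of the hole mouth. The scene half also shows the empty barrel. Now the offset between them.

```bash
python3 - <<'E'
from h import *
W=optics.read_camera("wrist"); g=cv2.cvtColor(W["image"],cv2.COLOR_BGR2GRAY)
cv2.imwrite("pics/w4.png",cv2.resize(W["image"][215:305,290:365],(600,720)[:1]+(720,),interpolation=cv2.INTER_CUBIC)[:600])
print(onplane(W,[(329.6,251.2)],191)[0],onplane(W,[(326.8,262)],220)[0])
tip=np.array([490.4,-42.2,220]); print("nominal tip px",project(W,[tip,tip+[0,0,10]]))
E
```

```text
[490.96059699 -41.57334701 191.        ] [489.04694566 -39.42264187 220.        ]
nominal tip px [[328.7350888  267.37325827]
 [328.82327391 273.57080451]]
```

View pics/w4.png

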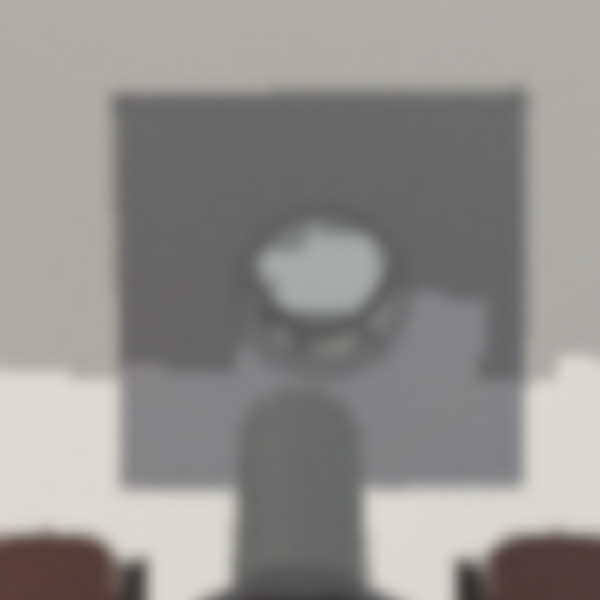

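The zoom shows the chamfer ring centred at (325,290) on the grey plate and the tip centre at about (300,430), giving image points (330.4,251.3) and (327.4,268.6).

```bash
python3 - <<'E'
from h import *
W=optics.read_camera("wrist")
h=onplane(W,[(330.4,251.3)],191)[0];t=onplane(W,[(327.4,268.6)],220)[0]; print(h,t,h-t); st()
E
```

```text
[491.4350461  -41.51056493 191.        ] [489.79598464 -42.88367341 220.        ] [  1.63906146   1.37310848 -29.        ]
t 5.6 pos [490.5 -43.  279.6] yaw [ 0.993  0.121 -0.   ] F [-0.76  0.46  0.19] op 15.6 35.0
```

```bash
python3 -m inch '{"gripper":[0.1,0.1,0.1,0.1,0.1,0.1,0.1],"slide":[[0.15,0.12,-1],[0.15,0.12,-2.5],[0.15,0.12,-2.7],[0.15,0.12,-2.9],[0.15,0.12,-3.1],[0.15,0.12,-3.3],[0.15,0.12,-3.3]],"twist":[0,0,0,0,0,0,0]}' 35
```

```text
clock: 6.48
tool_pos: [492.0, -40.8, 246.6]
orientation: [0.662, 0.749, 0.0, -0.0]
contact_force: [1.2, 0.4, -0.2]
opening: 15.2
gripper_force: 35.0
```

```bash
python3 -m inch '{"gripper":[0.1,0.1,0.1],"slide":[[0,0,-0.15],[0,0,-0.3],[0,0,-0.3]],"twist":[0,0,0]}' 35
```

```text
clock: 6.85
tool_pos: [491.9, -40.8, 243.5]
orientation: [0.662, 0.749, -0.0, -0.0]
contact_force: [-0.0, -0.6, -0.3]
opening: 15.3
gripper_force: 35.0
```

```bash
python3 -m inch '{"gripper":[0.1,0.1,0.1],"slide":[[0,0,-0.1],[0,0,-0.2],[0,0,-0.2]],"twist":[0,0,0]}' 35
```

```text
clock: 7.22
tool_pos: [492.2, -40.9, 241.9]
orientation: [0.662, 0.749, 0.0, 0.0]
contact_force: [-1.0, 0.3, 4.4]
opening: 15.5
gripper_force: 35.0
```

Contact with the pad at TCP z of about 242. From here I step down and watch the top camera for the cover springing.

```bash
cat > chk.py <<'E'
from h import *
import os
s=np.mean([env.state()["contact_force"] for _ in range(5)],0)
T=optics.read_camera("top")["image"][240:290,340:410]; S=optics.read_camera("scene")["image"][235:300,310:385]
if not os.path.exists("b.npz"): np.savez("b.npz",T=T,S=S)
b=np.load("b.npz"); print("diff",(cv2.absdiff(T,b["T"]).max(2)>40).sum(),(cv2.absdiff(S,b["S"]).max(2)>40).sum()); st()
E
python3 chk.py; python3 -m inch '{"gripper":[0.1,0.1,0.1],"slide":[[0,0,-0.1],[0,0,-0.2],[0,0,-0.2]],"twist":[0,0,0]}' 35; python3 chk.py
```

```text
diff 0 0
t 7.33 pos [492.2 -40.8 241.9] yaw [0.992 0.123 0.   ] F [-0.79 -0.92  4.19] op 15.7 35.0
clock: 7.7
tool_pos: [492.2, -40.8, 239.8]
orientation: [0.662, 0.749, 0.0, 0.0]
contact_force: [-0.1, -0.3, 4.7]
opening: 15.8
gripper_force: 35.0
diff 17 4
t 7.8 pos [492.2 -40.8 239.8] yaw [0.992 0.123 0.   ] F [-1.52 -0.35  5.23] op 15.0 35.0
```

```bash
python3 -m inch '{"gripper":[0.1,0.1],"slide":[[0,0,-0.1],[0,0,-0.1]],"twist":[0,0]}' 35; python3 chk.py
```

```text
clock: 8.05
tool_pos: [492.2, -40.8, 238.9]
orientation: [0.662, 0.749, 0.0, 0.0]
contact_force: [0.1, 0.9, 6.5]
opening: 15.2
gripper_force: 35.0
diff 29 8
t 8.15 pos [492.2 -40.8 238.9] yaw [0.992 0.123 0.001] F [-1.7  -0.93  5.39] op 15.4 35.0
```

```bash
python3 -m inch '{"gripper":[0.1,0.1],"slide":[[0,0,-0.1],[0,0,-0.1]],"twist":[0,0]}' 35; python3 chk.py
```

```text
clock: 8.4
tool_pos: [492.2, -40.8, 238.0]
orientation: [0.662, 0.749, 0.0, 0.0]
contact_force: [-1.5, -0.7, 6.9]
opening: 15.7
gripper_force: 35.0
diff 34 8
t 8.5 pos [492.2 -40.8 238. ] yaw [0.992 0.123 0.001] F [-1.2  -0.1   6.34] op 15.1 35.0
```

```bash
python3 -m inch '{"gripper":[0.1,0.1],"slide":[[0,0,-0.05],[0,0,-0.05]],"twist":[0,0]}' 35; python3 chk.py
```

```text
clock: 8.75
tool_pos: [492.2, -40.8, 237.6]
orientation: [0.662, 0.749, 0.0, 0.0]
contact_force: [-0.8, -0.5, 6.8]
opening: 15.1
gripper_force: 35.0
diff 39 9
t 8.85 pos [492.3 -40.8 237.6] yaw [0.992 0.123 0.001] F [-1.24  0.53  6.99] op 15.3 35.0
```

```bash
python3 -m inch '{"gripper":[0.1,0.1,0.1],"slide":[[0,0,-0.05],[0,0,-0.05],[0,0,-0.05]],"twist":[0,0,0]}' 35; python3 chk.py
```

```text
clock: 9.22
tool_pos: [492.3, -40.8, 237.0]
orientation: [0.662, 0.749, 0.0, 0.0]
contact_force: [-2.4, -0.1, 6.8]
opening: 15.4
gripper_force: 35.0
diff 44 321
t 9.32 pos [492.2 -40.8 237. ] yaw [0.992 0.123 0.001] F [-2.42 -0.04  7.17] op 15.4 35.0
```

```bash
python3 -m inch '{"gripper":[0.1,0.1,0.1],"slide":[[0,0,-0.05],[0,0,-0.05],[0,0,-0.05]],"twist":[0,0,0]}' 35; python3 chk.py
```

```text
clock: 9.7
tool_pos: [492.3, -40.9, 236.6]
orientation: [0.662, 0.749, 0.0, 0.0]
contact_force: [-2.3, -0.2, 6.8]
opening: 15.2
gripper_force: 35.0
diff 44 322
t 9.8 pos [492.3 -40.9 236.6] yaw [0.992 0.123 0.001] F [-1.17  0.6   7.87] op 15.6 35.0
```

The cover sprung (scene difference 321). Withdrawing straight up and looking.

```bash
python3 -m inch '{"gripper":[0.1,0.1,0.1,0.1,0.1],"slide":[[0,0,0.5],[0,0,2.5],[0,0,4.5],[0,0,5.5],[0,0,5.5]],"twist":[0,0,0,0,0]}' 35; python3 - <<'E'
from h import *
st(); T=optics.read_camera("top");S=optics.read_camera("scene");W=optics.read_camera("wrist")
z=lambda i:cv2.resize(i,(400,400),interpolation=cv2.INTER_CUBIC)
cv2.imwrite("pics/c1.png",np.hstack([z(S["image"][205:305,310:410]),z(W["image"][130:370,130:370])]))
E
```

```text
clock: 10.42
tool_pos: [492.1, -40.7, 291.2]
orientation: [0.662, 0.749, 0.0, 0.0]
contact_force: [-0.4, 0.3, -0.4]
opening: 15.6
gripper_force: 35.0
t 10.43 pos [492.1 -40.7 291.2] yaw [0.992 0.123 0.001] F [-0.36  0.26 -0.41] op 15.6 35.0
```

View pics/c1.png

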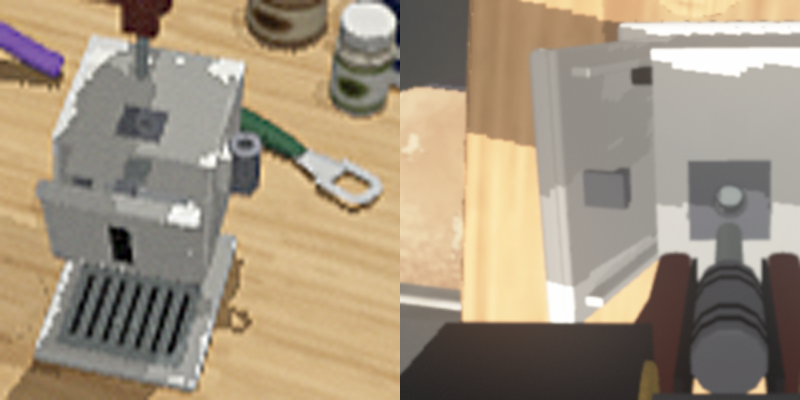

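Cover is ajar, hook at (607,188) in the wrist crop, with a clear gap right of it at about (615,250). I take the key tip into that gap, 30 mm right of the middle.

```bash
python3 -m inch '{"gripper":[0.1,0.1,0.1,0.1,0.1,0.1,0.1,0.1],"slide":[[-2,-1.8,0],[-4,-3.5,0],[-4,-3.5,-1.5],[-4,-3.5,-3],[-4,-3.5,-4],[-4,-3.5,-5],[-4,-3.5,-5.8],[-4,-3.5,-5.8]],"twist":[0,0,0,0,0,0,0,0]}' 40; python3 - <<'E'
from h import *
st(); u=np.array([.9926,.122]);v=np.array([-.122,.9926])
for th in(.3,.4,.5,.6,.7,.8,.9,1.0,1.1,1.2):
    x=-30-100*np.sin(th)+6*np.cos(th);z=78+100*np.cos(th)+6*np.sin(th)
    p=x*u-30*v; e=(-44)*u-30*v; print(th,((p-e)/10).round(2),round((z-173.7)/10,2))
W=optics.read_camera("wrist"); cv2.imwrite("pics/c2.png",W["image"][120:420,120:520])
E
```

```text
clock: 11.58
tool_pos: [451.8, -75.8, 232.6]
orientation: [0.662, 0.749, -0.001, -0.0]
contact_force: [-0.9, 0.2, -0.4]
opening: 15.3
gripper_force: 40.0
t 11.57 pos [451.8 -75.8 232.6] yaw [ 0.992  0.122 -0.001] F [-0.85  0.21 -0.38] op 15.3 40.0
0.3 [-0.97 -0.12] 0.16
0.4 [-1.93 -0.24] -0.13
0.5 [-2.85 -0.35] -0.51
0.6 [-3.72 -0.46] -0.98
0.7 [-4.55 -0.56] -1.54
0.8 [-5.32 -0.65] -2.17
0.9 [-6.02 -0.74] -2.88
1.0 [-6.64 -0.82] -3.66
1.1 [-7.19 -0.88] -4.5
1.2 [-7.65 -0.94] -5.39
```

View pics/c2.png

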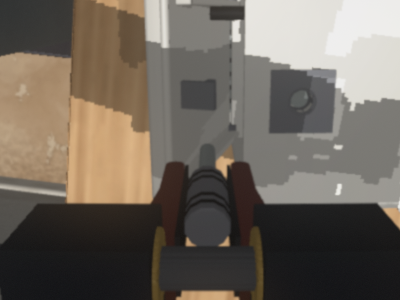

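The key tip at crop (207,150) is in the gap between the cover edge (x about 150) and the case (x about 232), right of the hook. Drawing slowly.

```bash
python3 -m inch '{"gripper":[0.1,0.1,0.1,0.1,0.1,0.1,0.1,0.1,0.1,0.1,0.1,0.1],"slide":[[-0.4,-0.05,0],[-0.8,-0.1,0],[-1.0,-0.12,0],[-1.2,-0.15,0],[-1.4,-0.17,0],[-1.6,-0.2,-0.05],[-1.8,-0.22,-0.1],[-2.0,-0.24,-0.15],[-2.2,-0.27,-0.25],[-2.4,-0.29,-0.32],[-2.6,-0.32,-0.4],[-2.8,-0.34,-0.5]],"twist":[0,0,0,0,0,0,0,0,0,0,0,0]}' 40
```

```text
clock: 13.12
tool_pos: [423.9, -79.2, 228.1]
orientation: [0.662, 0.749, 0.0, 0.0]
contact_force: [0.9, -0.6, 0.5]
opening: 15.6
gripper_force: 40.0
```

```bash
python3 -m inch '{"gripper":[0.1,0.1,0.1,0.1,0.1,0.1,0.1,0.1,0.1,0.1,0.1,0.1,0.1,0.1,0.1,0.1],"slide":[[-0.2,-0.03,-0.1],[-0.4,-0.05,-0.2],[-0.6,-0.08,-0.3],[-0.9,-0.11,-0.48],[-1.1,-0.14,-0.6],[-1.3,-0.16,-0.75],[-1.55,-0.19,-0.9],[-1.75,-0.22,-1.05],[-2.0,-0.25,-1.25],[-2.2,-0.27,-1.4],[-2.4,-0.29,-1.6],[-2.6,-0.32,-1.75],[-2.8,-0.35,-1.95],[-3.0,-0.37,-2.15],[-3.2,-0.4,-2.4],[-3.5,-0.43,-2.75]],"twist":[0,0,0,0,0,0,0,0,0,0,0,0,0,0,0,0]}' 40; python3 - <<'E'
from h import *
st(); S=optics.read_camera("scene");W=optics.read_camera("wrist")
cv2.imwrite("pics/c3.png",np.hstack([cv2.resize(S["image"][205:305,300:400],(400,400)),cv2.resize(W["image"][100:420,160:480],(400,400))]))
E
```

```text
clock: 15.12
tool_pos: [388.9, -83.5, 200.5]
orientation: [0.662, 0.749, 0.0, 0.0]
contact_force: [0.9, -0.4, -0.6]
opening: 15.3
gripper_force: 40.0
t 15.12 pos [388.9 -83.5 200.5] yaw [0.992 0.123 0.   ] F [ 0.92 -0.43 -0.56] op 15.3 40.0
```

View pics/c3.png

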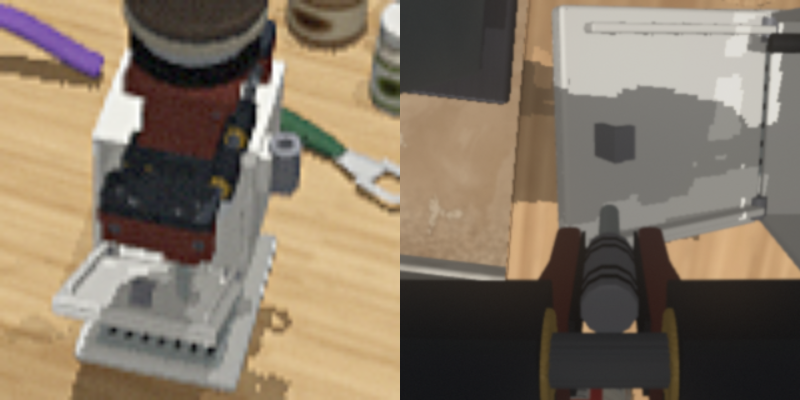

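The cover is past 0.9 rad and resting free (wrist crop: key tip at (608,215) near the panel edge), so it sinks by itself. Lifting out and going back above the barrel.

```bash
python3 -m inch '{"gripper":[0.1,0.1,0.1,0.1,0.1,0.1,0.1,0.1,0.1,0.1,0.1],"slide":[[0,0,3],[0,0,6],[0,0,9],[4,-1,9],[8,-2,9],[11.15,-2.85,9],[11.15,-2.85,9],[11.15,-2.85,7],[11.15,-2.85,6],[11.15,-2.85,6],[11.15,-2.85,6]],"twist":[0,0,0,0,0,0,0,0,0,0,0]}' 40; python3 - <<'E'
from h import *
st(); W=optics.read_camera("wrist"); cv2.imwrite("pics/d1.png",W["image"])
B=np.array([500.5,-112,190]); t=B+[0,0,11.]
print("proj rim,tip",project(W,[B,t]).round(1))
g=cv2.cvtColor(W["image"],cv2.COLOR_BGR2GRAY); print(g[240:290:2,306:354:2])
E
```

```text
clock: 16.6
tool_pos: [500.6, -112.0, 261.3]
orientation: [0.662, 0.749, 0.0, 0.0]
contact_force: [0.2, -1.1, -0.1]
opening: 15.6
gripper_force: 40.0
t 16.6 pos [ 500.6 -112.   261.3] yaw [0.992 0.122 0.001] F [ 0.2  -1.09 -0.13] op 15.6 40.0
proj rim,tip [[328.4 262.6]
 [328.5 268.8]]
[[123 115 121 127 129 129 127 123 115 103  89  82  92 106 115 124 127 130
  128 124 118 118 120 119]
 [159 117 121 126 128 120  93  80  75  72  75  77  74  72  74  81  98 123
  127 123 117 120 120 119]
 [155 117 111 119 113  86  74  75  79  82  83  82  82  81  78  74  73  88
  113 115 112 120 119 118]
 [178 132  85  86  76  75  81  82  83  81  82  82  81  81  81  81  77  72
   77  80  95 119 118 118]
 [186 165  86  69  74  79  82  81  81  80  79  78  79  79  79  79  79  78
   71  66  85 117 117 117]
 [187 160  79  74  79  81  80  78  77  77  76  78  76  77  76  77  78  79
   77  71  79 113 115 116]
 [187 153  77  79  80  79  79  77  74  71  74  83  73  72  74  76  77  77
   78  76  75 110 115 115]
 [185 137  76  78  79  78  77  73  67  67  67  67  66  67  68  73  75  76
   77  77  74 101 114 115]
 [183
[... 1012 characters left out ...]
86 186 186 172 121  91  82  83  84  82  81  82  80  83  91  96 140
  185 189 186 185 184 183]
 [189 186 187 186 184 167 130  86  82  84  83  80  80  80  85 127 153 183
  191 188 186 184 185 183]
 [189 187 187 187 185 177 154  91  83  84  82  81  79  80  93 167 185 190
  191 188 186 184 184 180]
 [187 186 187 188 184 176 151  89  84  83  82  80  80  80  90 161 186 190
  191 188 185 185 173 130]
 [153 164 187 188 183 175 148  86  82  82  81  78  79  79  89 160 186 190
  189 186 171 150 133  61]
 [ 67 130 188 189 183 175 145  81  70  70  69  69  70  72  83 152 187 190
  188 185 147  62  87  54]
 [ 47 128 188 189 179 159 115  67  63  63  61  59  59  60  69 122 170 187
  187 184 146  46  63  52]]
```

Numerically the tip is within about 0.5 mm of the bore axis. Inserting with small steps.

```bash
python3 -m inch '{"gripper":[0.1,0.1,0.1,0.1,0.1,0.1,0.1],"slide":[[0.03,0.04,-0.5],[0.03,0.04,-1.0],[0.03,0.04,-1.2],[0.03,0.04,-1.4],[0.03,0.04,-1.6],[0.03,0.04,-1.8],[0.03,0.04,-1.8]],"twist":[0,0,0,0,0,0,0]}' 40
```

```text
clock: 17.52
tool_pos: [500.8, -111.6, 242.5]
orientation: [0.662, 0.749, -0.0, -0.0]
contact_force: [-0.3, 0.5, -1.4]
opening: 15.6
gripper_force: 40.0
```

```bash
python3 -m inch '{"gripper":[0.1,0.1,0.1,0.1,0.1,0.1,0.1,0.1],"slide":[[0,0,-0.5],[0,0,-1.0],[0,0,-1.6],[0,0,-2.2],[0,0,-2.8],[0,0,-3.3],[0,0,-3.6],[0,0,-3.6]],"twist":[0,0,0,0,0,0,0,0]}' 40
```

```text
clock: 18.52
tool_pos: [500.7, -111.6, 206.5]
orientation: [0.662, 0.749, -0.0, -0.0]
contact_force: [-0.2, 0.6, 0.0]
opening: 15.2
gripper_force: 40.0
```

```bash
python3 -m inch '{"gripper":[0.1,0.1,0.1,0.1],"slide":[[0,0,-0.05],[0,0,-0.1],[0,0,-0.15],[0,0,-0.15]],"twist":[0,0,0,0]}' 15
```

```text
clock: 19.02
tool_pos: [500.8, -111.6, 205.2]
orientation: [0.662, 0.749, 0.0, 0.0]
contact_force: [-0.9, -0.4, -0.1]
opening: 15.4
gripper_force: 15.0
```

```bash
python3 -m inch '{"gripper":[0.1,0.1,0.1,0.15,0.2,0.25,0.3,0.4],"slide":[[0,0,-0.05],[0,0,-0.05],[0,0,-0.05],[0,0,-0.05],[0,0,-0.05],[0,0,-0.05],[0,0,-0.05],[0,0,-0.05]],"twist":[0,0,0,0,0,0,0,0]}' 5; python3 -m inch '{"gripper":[0.5,0.5,0.5,0.5,0.5,0.5,0.5],"slide":[[0,0,1],[0,0,4],[0,0,8],[0,0,12],[0,0,15],[0,0,15],[0,0,15]],"twist":[0,0,0,0,0,0,0]}'; python3 - <<'E'
from h import *
W=optics.read_camera("wrist");T=optics.read_camera("top");S=optics.read_camera("scene"); st()
for n,r in(("w",W),("t",T),("s",S)): cv2.imwrite(f"pics/e_{n}.png",r["image"])
w1=cv2.cvtColor(cv2.imread("pics/w1.png"),cv2.COLOR_BGR2GRAY); g=cv2.cvtColor(W["image"],cv2.COLOR_BGR2GRAY)
P=project(W,[[501,-111.5,230],[501,-111.5,190]]); print(P.round(1), W["origin"])
print(g[200:262:3,306:350:2])
# expected cover edge when fully down (th=1.6) & at 1.0, in the top view
u=np.array([.9926,.122,0]);v=np.array([-.122,.9926,0]);H=np.array([492.1,-40.9,0])
for th in(1.0,1.3,1.6):
    e=[H+(-30-112*np.sin(th))*u+y*v+[0,0,78+112*np.cos(th)] for y in(-55,55)]
    print(th,project(T,e).round(1).tolist(),project(S,e).round(1).tolist())
E
```

```text
clock: 20.02
tool_pos: [500.8, -111.6, 204.7]
orientation: [0.662, 0.749, 0.0, 0.0]
contact_force: [-0.4, 0.6, -0.1]
opening: 33.2
gripper_force: 0.0
clock: 20.9
tool_pos: [500.5, -111.5, 354.2]
orientation: [0.662, 0.749, -0.0, -0.0]
contact_force: [-0.3, -1.1, -1.1]
opening: 44.0
gripper_force: 0.0
t 21.05 pos [ 500.3 -111.5  353.8] yaw [ 0.992  0.122 -0.002] F [-0.31  0.66 -0.56] op 43.8 0.0
[[329.1 239.2]
 [328.8 226.4]] [491.02659678 -43.05535971 505.51113513]
[[134 134 134 133 134 133 133 133 133 133 134 133 134 134 134 133 134 134
  133 134 134 134]
 [133 133 134 133 133 133 134 133 133 133 134 134 133 133 134 133 134 133
  134 133 133 133]
 [129 129 127 128 132 146 153 151 137 142 145 135 135 135 142 153 153 144
  126 128 139 136]
 [124 122 120 119 132 158 168 164 138 132 130 128 130 133 134 148 164 151
  123 120 124 122]
 [123 122 120 118 131 156 151 112  93  85  82  82  82  87  95 118 137 147
  122 122 123 121]
 [125 122 121 119 112 112  98  83  84  85  84  83  84  85  84  81  96 107
  116 122 123 122]
 [124 122 121 118  97  83  84  81  70  60  56  56  56  60  72  82  81  7
[... 833 characters left out ...]
7 161
  134 122 121 121]
 [191 191 190 188 187 186 181 168 149 120 113 114 115 133 162 180 190 193
  189 181 179 140]
 [192 192 191 189 189 187 181 173 171 170 181 187 184 180 182 185 190 193
  190 188 188 187]
 [192 192 191 189 189 189 182 175 171 171 183 188 184 180 182 186 192 193
  190 188 187 186]
 [192 192 191 189 190 189 180 173 170 174 184 187 182 181 184 187 193 193
  189 187 186 184]
 [193 193 191 190 191 188 180 173 169 174 184 185 180 181 185 189 193 191
  187 186 185 183]]
1.0 [[406.3, 289.9], [357.2, 297.6]] [[354.0, 286.7], [312.8, 278.0]]
1.3 [[405.8, 297.2], [357.7, 304.8]] [[352.3, 298.2], [311.5, 289.4]]
1.6 [[404.5, 300.2], [357.5, 307.6]] [[351.5, 307.3], [311.4, 298.5]]
```

```bash
cat > cov.py <<'E'
from h import *
u=np.array([.9926,.122,0]);v=np.array([-.122,.9926,0]);H=np.array([492.1,-40.9,0])
for n in("top","scene"):
    r=optics.read_camera(n);g=cv2.cvtColor(r["image"],cv2.COLOR_BGR2GRAY).astype(np.float32)
    for y in(-35,35):
        px=[]
        for th in np.arange(.9,1.75,.1):
            e=H+(-30-112*np.sin(th))*u+y*v+[0,0,78+112*np.cos(th)]; px.append(project(r,[e])[0])
        c,t=px[7].round().astype(int),None
        print(n,y,"pred rows",[round(float(p[1]),1) for p in px],"col",c[0],g[c[1]-22:c[1]+9,c[0]].astype(int),"from row",c[1]-22)
st()
E
python3 cov.py
```

```text
top -35 pred rows [288.0, 291.3, 294.2, 296.6, 298.6, 300.1, 301.1, 301.6, 301.6] col 396 [49 49 50 49 54 50 51 50 53 54 52 56 53 55 54 55 55 53 55 55 54 53 54 57
 56 58 56 57 54 57 56] from row 280
top 35 pred rows [292.9, 296.2, 299.1, 301.5, 303.4, 304.9, 305.8, 306.3, 306.3] col 366 [238 237 238 237 238 238 239 239 240 240 240 240 242 246 248 184 156 156
 160 157 160 162 153  75  89  95  88  85  86  91  93] from row 284
scene -35 pred rows [280.9, 285.1, 289.1, 293.0, 296.6, 300.0, 303.0, 305.7, 308.0] col 344 [133 147 167 166 163 163 163 164 161 163 160 162 164 162 164 162 163 165
 163 166 166 153 135 119 100  95  89  89  98 105  94] from row 284
scene 35 pred rows [275.4, 279.6, 283.6, 287.4, 291.0, 294.4, 297.4, 300.1, 302.5] col 319 [199 217 220 212 207 217 227 207 162 131 165 218 230 232 232 232 234 239
 218 161 158 168 150 128 117  86  94  95  93  96  87] from row 278
t 21.15 pos [ 500.5 -111.5  354. ] yaw [ 0.992  0.122 -0.001] F [ 0.21 -0.36 -0.26] op 43.9 0.0
```

```bash
python3 -m inch '{"gripper":[0.5,0.5,0.5,0.5,0.5,0.5,0.5,0.5,0.5,0.5,0.5,0.5,0.5,0.5,0.5,0.5,0.5,0.5,0.5,0.5],"slide":[[0,0,1],[0,0,2],[0,0,2],[0,0,2],[0,0,2],[0,0,2],[0,0,2],[0,0,2],[0,0,2],[0,0,2],[0,0,2],[0,0,2],[0,0,2],[0,0,2],[0,0,2],[0,0,2],[0,0,2],[0,0,2],[0,0,2],[0,0,2]],"twist":[0,0,0,0,0,0,0,0,0,0,0,0,0,0,0,0,0,0,0,0]}' >/dev/null; python3 cov.py | grep scene; python3 -c "
from h import *
S=optics.read_camera('scene')['image'];d=cv2.absdiff(S,cv2.imread('pics/e_s.png')).max(2)[250:310,300:370];print((d>30).sum())"
```

```text
scene -35 pred rows [280.9, 285.1, 289.1, 293.0, 296.6, 300.0, 303.0, 305.7, 308.0] col 344 [129 147 166 163 164 163 164 158 165 162 161 162 164 162 164 163 164 162
scene 35 pred rows [275.4, 279.6, 283.6, 287.4, 291.0, 294.4, 297.4, 300.1, 302.5] col 319 [201 219 221 211 207 215 237 224 161 132 167 216 232 229 233 233 232 234
44
```

The cover edge is at the 1.6 rad position and no longer moving. The key is home and the robot is clear.

```bash
python3 -c "
from workcell import job_done
print(job_done())"
```

```text
the job is handed in; nothing more can be done
None
```

The job is handed in: the catch was pressed at about 8 N until the cover sprang ajar, the cover was drawn fully down to its stop, and the key is back home in its barrel, with the tumbler, mug and tin untouched.

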